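# Weigh the basket of lemons with the hanging spring scale

### The job

Weigh the lemons: take the spring scale out of its stand by its handle bar, hang the wire basket by the raised middle of its handle on the scale's hook, and lift it until the basket hangs free at least 5 cm above the worktop. Finish while still holding the scale up by its bar, upright, with the basket level and so still that the weight could be read, all three lemons in it and nothing but the hook touching the basket; do not tip the basket on the way, and leave the other things where they stand.

Things in the scene. Friction and masses are not known exactly. Their poses are not given: they have to be found in the camera images.
- scale_grip (a point): Centre of the handle bar of the hand-held spring scale, the place to grip. The bar is black, level along own y: 112 long (y), 26 thick (x), 22 high (z). Own z is up, own x the way the hook's mouth opens. Under the bar: an 8 mm neck, then the flat body.
- scale: The scale, 0.21 kg. Origin at the lowest point of the unloaded hook, 131 mm under scale_grip; z up, x to the hook's mouth, y along the bar. The grey body is 46 (y) x 20 (x) x 52 mm, its underside 61 above the origin, with a 12 mm wide collar down to 57.
- hook_seat (a point): Where the centre of a hung 7 mm wire rests; moves with the hook. Hook: steel strip 11 wide (y), 4 thick, bent in the scale's xz plane. From here: lowest point 10 mm down; free tip at x 13 to 20, rising 18 up; back at x -17; collar 45 up. A wire along y comes in from +x at 22 to 34 up; once it is within 10 mm of being straight above this point, raising the hook catches it.
- scale_hook (a joint): How far the hook is drawn out of the scale by its load, m: under 0.001 when empty, up to 0.03; spring of 500 N/m, about 0.010 to 0.014 with the filled basket hanging.
- stand: The scale's stand, fixed: wooden foot 96 (x) x 124 (y) x 12 mm, steel uprights at y -43 and +43 mm, each with a U-shaped wire saddle (floor 138 mm, ears to 153 mm above the worktop) holding one end of the bar. Origin under the centre of the foot; z up. The parked scale's axes are the stand's; lift the bar straight up.
- stand_rest (a point): Point of the stand, 149 mm above the worktop, where scale_grip lies when the scale is parked.
- basket: Steel wire basket 104 (x) x 197 (y) mm, rim 60 mm high, standing on the worktop, with three lemons in it that reach 62 mm above its underside. Origin at the centre of its underside, z up. 0.19 to 0.32 kg, 0.52 to 0.65 kg with the lemons.
- basket_handle (a point): Middle of the basket's fixed handle (7 mm wire), on the wire's centre line, 120 mm above the basket's underside. The handle arches lengthwise over the basket in its own yz plane; its raised straight middle runs along y for 15 mm either side of this point, then slopes down 14 mm. Axes as the basket's, which is alike from both sides.
- lemon1_centre (a point): Centre of a lemon, 78 x 55 x 56 mm, 0.11 kg, lying in the basket.
- lemon2_centre (a point): Centre of the second lemon, in the middle of the basket, under the handle's middle.
- lemon3_centre (a point): Centre of the third lemon.
- mug_centre (a point): Bystander: white spotted mug, 82 mm wide, 91 high; the point is half-way up beside its axis.
- salt_shaker_centre (a point): Bystander: glass salt shaker, 44 mm across, 90 high; half-way up.
- onion_centre (a point): Bystander: onion, 82 mm across, 94 high; half-way up.
- kitchen_timer_centre (a point): Bystander: wind-up kitchen timer, 64 mm across, 54 high; half-way up.
- coffee_jar_centre (a point): Bystander: coffee jar with metal lid, 64 mm across, 100 high; half-way up.
Not all that is in view belongs to the job. Of the things shaped like the stand, the wooden one is meant.

How it is judged:
By the outcome, as a careful person would: the job done as asked, in the order asked, and still so for the second after the job is handed in, while the arm keeps its last pose, push and grip.
It also fails if it takes over 54 s, if anything falls off the work surface, if the arm or the gripper's body presses on something with over 40 N, if the wrist force passes 120 N, or if a joint passes its speed limit or range.

### The arm

A 7-joint arm with a two-finger parallel gripper is mounted at the origin on a cart in front of the work surface, level with it; the furniture and walls round the work are solid. World frame = base frame: x ahead of the robot, y to its left, z up, the work surface at z = 0. Lengths are in m, angles in degrees, forces in N, time in s.
With the tool pointing down it reaches from about 0.425 to 0.875 m from the base axis. Payload 4.7 kg.
Tool frame: the origin (TCP) lies between the finger pads; the fingertips stand env.finger_overhang ahead of it and the grasp point (between the pads) lies 5 mm behind it (env.finger_overhang is the distance from the TCP to the fingertips, in m); z points along the fingers, y is the line along which they close (so a half turn about z gives the same grasp; the last joint's range is limited). The gripper opens to 87 mm and grips with 3 to 60 N. Pads are 19 mm wide; open, the fingers measure 117 mm over their backs; the gripper's body (75 mm by 190 mm) begins 51 mm behind the grasp point.
Start: joints at [-72.13, 18.392, -4.016, 83.108, 1.295, 78.541, -3.26], TCP at [0.191, 0.621, 0.237] pointing down, gripper open.
Joint ranges: [-163.93, 163.93], [-17.29, 119.83], [-79.2, 71.16], [3.27, 140.29], [-89.18, 269.18], [5.43, 117.66], [-154.24, 154.24]. Speed limits (degrees/s): [147.25, 147.25, 180, 180, 180, 180, 180].

### API

Orientations are given as [roll, pitch, yaw] about the fixed x, y, z axes, in that order (R = Rz(yaw) Ry(pitch) Rx(roll)).
In Python, from cell import telemetry, eyes, env, models gives the robot as it stands. The module is installed in compiled form; this text tells all that it offers.
- The arm moves only by the tool drive_tool, never from a script. Its arguments are lists of equal length, an entry for each row: "angular": the turn, a rotation vector about the tool's x, y, z in rad, a list of three; "delta_pos": the shift along the tool's x, y, z in cm, a list of three; "gripper": the finger opening in cm, from 0 to 8.7. A call has 1 to 20 rows; each row shifts and turns the commanded pose from where the row before left it, along the tool's axes as they then stand; what a row does not reach is not made up. A row lasts 1/10 s, in which the tool goes at most 50 mm and 8.59 degrees, less where a joint would pass 70% of its speed; a pose out of reach is approached as far as the arm can. A call with a gripper value outside its range is refused whole. The fingers move at their own pace and stop on an object; "squeeze" is the grip in N (left out, the last holds). Time passes only in rows, so rows that do not move let the fingers close. It gives the time, the measured TCP pose, the force, the opening and the grip force at its end, in the units of the state.
- telemetry.get_obs(): the state, without advancing time (a new reading comes with each control period).
- eyes.read_camera(name): name is "side" or "top" or "wrist"; returns a dict with "pixels" (400x640x3 uint8, red, green, blue), "mtx" (3x3 intrinsics, pixels), "origin" and "orientation" of the camera in the world. Camera axes: x right, y down, z forward; pixel columns grow to the right and rows downward; lengths in m; the calibration is good to about 2 mm. A picture is of the moment at which its call begins. There is no depth.
- env.sign_off(): hands the job in; it is judged then, once.
Trained networks look in a picture, given as the dict that the camera call returned (one of the last four; its "shot" number tells which), for a name from the list of things; names that differ only in an ending like _2 or _b are one class to them, and where a whole thing is asked for, a point or a joint stands for the part that bears it (a point fixed in the world has none). Each returns a list of dicts, best first, with "p" (0 to 1); they miss things now and then, are a little off and sometimes report something else, mostly with a low value. They report only what shows in the picture. A call takes as long as a camera call. They do not tell look-alikes from the thing itself.
- models.search_frame(picture, target): "centre" ([column, row] in pixels, amid what is visible of it).
- models.cut_out(picture, target): "pixels" (400x640 bool, what is visible of it) and "centre" ([column, row] in pixels, amid what is visible of it).
The state is a dict: "time_s": time; "qpos": joint angles; "joint_velocities": joint speeds; "effort": joint torques, N m; "tool_pos": TCP position; "tool_rot": TCP orientation; "force": force on the tool from outside, world axes, zero at the start; "wrist_torque": the same for the moment, N m; "grip_width": finger opening in m; "grasp_force": force on a finger pad.
Only numpy, scipy, OpenCV 4.12 (cv2) and the standard library are available. Lean on these libraries where they do the work, as an engineer would, in place of code of your own. Each camera call takes 0.05 s, during which the arm holds its last target. There are 200 camera calls.

## Working session

There is one attempt and no reset: what is moved stays moved. The work goes in short steps, Python scripts to look and compute and a tool call to move; the robot and the scene stay as the last step left them, time stands still between calls to the robot, and variables do not carry over. Pictures are saved under pics/ and viewed, at most 10 in all, crops included, and the job is handed in when it is done.

Besides the shell and the picture viewer there is one more tool, called as name(argument=value, ...) on one line, values as JSON. drive_tool: Moves the arm, as the interface text tells. Its arguments: {"type":"object","properties":{"angular":{"type":"array","items":{"type":"array","items":{"type":"number"}}},"delta_pos":{"type":"array","items":{"type":"array","items":{"type":"number"}}},"gripper":{"type":"array","items":{"type":"number"}},"squeeze":{"type":"number"}},"required":["angular","delta_pos","gripper"]}

```bash
mkdir -p pics; cat > h.py <<'E'
import numpy as np, cv2
from scipy.spatial.transform import Rotation as R
from cell import telemetry, eyes, env, models
def rot(o):
    o=np.array(o,float)
    return o if o.shape==(3,3) else (R.from_euler('xyz',o,degrees=True).as_matrix() if o.size==3 else R.from_quat(o).as_matrix())
def ray(p,uv):
    d=np.linalg.inv(p['mtx'])@np.array([uv[0],uv[1],1.]); return np.array(p['origin'],float), rot(p['orientation'])@d
def at_z(p,uv,z):
    o,d=ray(p,uv); return o+d*(z-o[2])/d[2]
def proj(p,X):
    c=rot(p['orientation']).T@(np.array(X)-p['origin']); c=p['mtx']@c; return c[:2]/c[2]
def tri(pa,a,pb,b):
    A=[];B=[]
    for p,u in((pa,a),(pb,b)):
        o,d=ray(p,u); d=d/np.linalg.norm(d); M=np.eye(3)-np.outer(d,d); A.append(M);B.append(M@o)
    X=np.linalg.lstsq(np.vstack(A),np.hstack(B),rcond=None)[0]; return X
def save(p,n): cv2.imwrite('pics/'+n,p['pixels'][:,:,::-1])
E
python3 - <<'E'
from h import *
np.set_printoptions(precision=4,suppress=True)
print(env.finger_overhang, telemetry.get_obs())
ps={n:eyes.read_camera(n) for n in('side','top')}
for n,p in ps.items():
    print(n,p['origin'],p['orientation'],p['mtx'].tolist()); save(p,n+'1.png')
    for t in ['scale_grip','hook_seat','stand','basket','basket_handle','lemon1_centre','mug_centre','salt_shaker_centre','onion_centre','kitchen_timer_centre','coffee_jar_centre']:
        print(t,[(np.round(d['centre'],1).tolist(),round(d['p'],2), np.round(at_z(p,d['centre'],{'scale_grip':.149,'basket_handle':.12}.get(t,.045)),3)[:2].tolist()) for d in models.search_frame(p,t)[:4]])
E
```

```text
0.014 {'time_s': 0.0, 'qpos': array([-72.1294,  18.44  ,  -4.0162,  83.1756,   1.2962,  78.5386,
        -3.2599]), 'joint_velocities': array([ 0.0967,  0.0142, -0.0178, -0.0345, -0.036 ,  0.1043, -0.0359]), 'effort': array([ -0.    , -49.1281,  -0.404 , -31.253 ,  -0.0641,   0.0437,
         0.0002]), 'tool_pos': array([0.1906, 0.6209, 0.2354]), 'tool_rot': array([-179.8911,    0.0066,  162.9401]), 'force': array([ 0.208 , -0.0509,  0.4132]), 'wrist_torque': array([0.0183, 0.0017, 0.0171]), 'grasp_force': 0.0, 'grip_width': 0.08727183887831297}
side [-0.4834 -0.1815  0.9362] [-127.2608   -0.5923  -90.019 ] [[484.90505627332533, 0.0, 324.61756787957916], [0.0, 484.90505627332533, 193.89651182275657], [0.0, 0.0, 1.0]]
scale_grip [([247.9, 219.2], 0.77, [0.444, 0.002])]
hook_seat [([249.7, 245.2], 0.59, [0.46, 0.008])]
stand [([250.5, 254.2], 0.89, [0.426, 0.002])]
basket [([353.8, 252.3], 0.88, [0.436, -0.268])]
basket_handle [([352.3, 250.0], 0.94, [0.367, -0.257])]
lemon1_centre [([373.2, 235.8], 0.55, [0.501, -0.324])]
mug_centre [([334.3, 200.8], 0.92, [0.655, -0.22]), ([333.9, 24
[... 583 characters left out ...]
], 0.97, [0.472, 0.003])]
hook_seat []
stand [([251.8, 237.7], 0.97, [0.476, -0.003]), ([426.6, 255.0], 0.79, [0.428, -0.474])]
basket [([353.8, 240.3], 0.7, [0.468, -0.278])]
basket_handle [([353.3, 239.7], 0.95, [0.473, -0.272])]
lemon1_centre [([369.8, 227.9], 0.62, [0.501, -0.322])]
mug_centre [([331.6, 168.9], 0.61, [0.662, -0.219])]
salt_shaker_centre [([302.9, 189.1], 0.73, [0.607, -0.141]), ([370.7, 228.8], 0.32, [0.499, -0.324]), ([349.9, 238.0], 0.22, [0.474, -0.268])]
onion_centre [([431.4, 184.4], 0.86, [0.618, -0.49]), ([331.6, 238.5], 0.34, [0.473, -0.218])]
kitchen_timer_centre [([207.2, 169.7], 0.74, [0.661, 0.119])]
coffee_jar_centre [([387.9, 159.8], 0.59, [0.686, -0.372])]
```

```bash
python3 - <<'E'
import cv2
a=cv2.imread('pics/top1.png')[130:300,180:460]; cv2.imwrite('pics/topc.png',cv2.resize(a,None,fx=2.85,fy=2.85,interpolation=cv2.INTER_CUBIC))
a=cv2.imread('pics/side1.png')[160:300,200:440]; cv2.imwrite('pics/sidec.png',cv2.resize(a,None,fx=3.3,fy=3.3,interpolation=cv2.INTER_CUBIC))
E
```

```text
(no output)
```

View pics/topc.png

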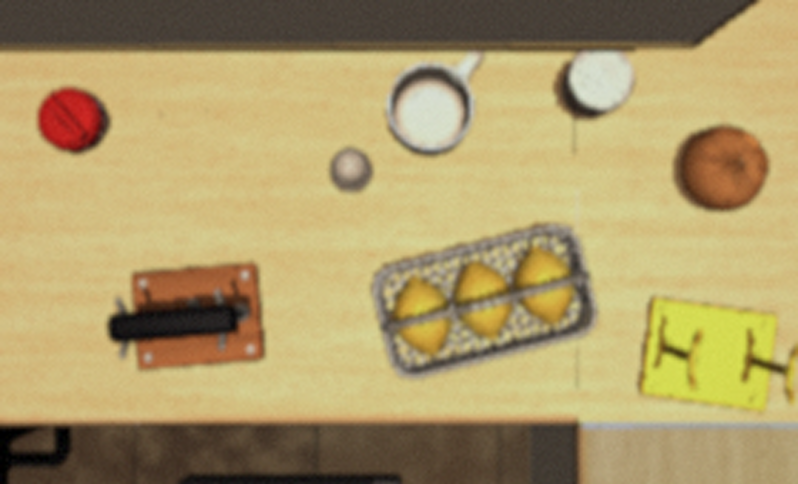

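View pics/sidec.png

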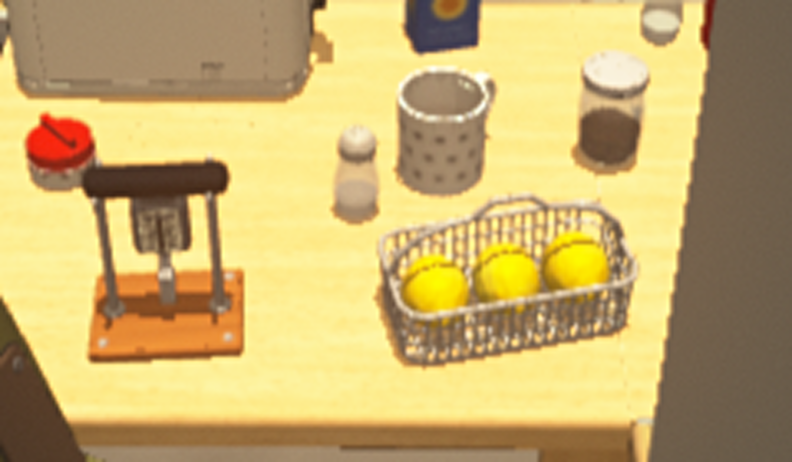

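The top view shows the stand with the scale around (243,241) and the basket handle at (353,240), tilted about 14°. The yellow stand is a decoy. The side view shows the hook under the body, around (250,246). Next I'll refine the bar and handle poses and work out which way the mouth opens.

```bash
python3 - <<'E'
from h import *
np.set_printoptions(precision=4,suppress=True)
pt=eyes.read_camera('top'); ps=eyes.read_camera('side')
def rect(m,name,p,z):
    n,l,s,c=cv2.connectedComponentsWithStats(m.astype(np.uint8)); k=1+np.argmax(s[1:,4]); 
    r=cv2.minAreaRect(np.argwhere(l==k)[:,::-1].astype(np.float32)); b=cv2.boxPoints(r)
    X=np.array([at_z(p,u,z)[:2] for u in b]); i=np.argmax(np.linalg.norm(X-np.roll(X,-1,0),axis=1)); d=X[i]-X[(i+1)%4]
    d*=np.sign(d[1]); e=np.roll(X,-1,0)[i]-X[(i+2)%4]
    print(name,r,X.mean(0),'len',np.linalg.norm(d),np.linalg.norm(e),'yaw',np.degrees(np.arctan2(-d[0],d[1])))
g=pt['pixels'].max(2); m=np.zeros(g.shape,bool); m[225:260,210:275]=(g<70)[225:260,210:275]
rect(m,'bar top',pt,.158)
g=ps['pixels'].max(2); m=np.zeros(g.shape,bool); m[205:222,220:275]=(g<80)[205:222,220:275]
rect(m,'bar side',ps,.149)
for t in ['basket_handle','basket','lemon2_centre']:
  for p,n in((pt,'top'),(ps,'side')):
    for c in models.cut_out(p,t)[:3]: rect(c['pixels'],f"{t} {n} {c['p']:.2f}",p,{'basket_handle':.06,'basket':.06}.get(t,.035))
c=np.array([.472,.003,.018])
for s,yaw in((1,3.5),(-1,183.5)):
    Rz=R.from_euler('z',yaw,degrees=True).as_matrix()
    for nm,q in dict(low=(0,0,0),tip=(20,0,28),tipin=(14,0,24),backlow=(-17,0,12),backtop=(-17,0,40),collar=(0,0,57),bodybot=(-10*s,0,61)).items():
        print(s,nm,proj(ps,c+Rz@np.array(q)/1000.))
a=ps['pixels'][200:275,210:290,::-1]; cv2.imwrite('pics/hook.png',cv2.resize(a,None,fx=7.5,fy=7.5,interpolation=cv2.INTER_CUBIC))
E
```

```text
bar top ((241.8379364013672, 241.55520629882812), (11.875503540039062, 46.58851623535156), 85.2363510131836) [0.4712 0.0035] len 0.11432736080460018 0.029060559312605903 yaw 4.545797167624229
bar side ((246.06304931640625, 214.76560974121094), (8.887189865112305, 42.11600112915039), 87.95458984375) [0.4619 0.0088] len 0.10696523874098489 0.03550069919892087 yaw 3.9686280398349143
basket_handle top 0.62 ((349.7969055175781, 235.38723754882812), (41.41404724121094, 76.21025085449219), 76.32869720458984) [ 0.4819 -0.2667] len 0.2037634549985174 0.11023271527221959 yaw 13.445147413240846
basket_handle side 0.96 ((353.372314453125, 242.23605346679688), (47.287384033203125, 77.46520233154297), 79.11447143554688) [ 0.4642 -0.2683] len 0.22539872382454498 0.18638221408000938 yaw 16.9879570718807
basket_handle side 0.46 ((218.0, 205.5), (21.0, 20.0), 90.0) [0.6105 0.1168] len 0.09850983234392605 0.059083392011703595 yaw -79.198581242208
basket top 0.91 ((349.5892333984375, 235.2095947265625), (42.32109069824219, 75.75281524658203), 75.0685806274414) [ 0.4824 -0.2661] len 0.20255575029165626 0
[... 355 characters left out ...]
05012512207) [ 0.4817 -0.2664] len 0.060859698605328305 0.059624350595229435 yaw 63.11281228864892
lemon2_centre side 0.86 ((352.2500305175781, 243.25003051757812), (20.50609588623047, 19.798988342285156), 45.0) [ 0.4825 -0.266 ] len 0.07053046524923312 0.06931273644399143 yaw 54.88041906906221
1 low [252.9908 249.5261]
1 tip [252.5862 236.8843]
1 tipin [252.5784 239.4795]
1 backlow [252.2791 250.6926]
1 backtop [251.429  242.9871]
1 collar [251.2837 233.8478]
1 bodybot [250.9356 235.2673]
-1 low [252.9908 249.5261]
-1 tip [251.7305 247.0979]
-1 tipin [251.9826 246.6339]
-1 backlow [252.9913 241.9856]
-1 backtop [252.168  234.3264]
-1 collar [251.2837 233.8478]
-1 bodybot [250.9356 235.2673]
```

View pics/hook.png

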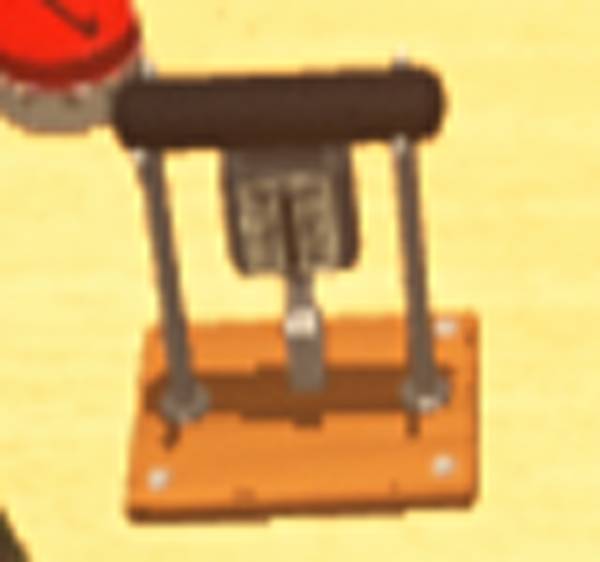

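```bash
cat >> h.py <<'E'
def plan(pos=None,yaw=None,yc=None):
    o=telemetry.get_obs(); T=rot(o['tool_rot']); p=np.array(o['tool_pos']); 
    if yaw is not None: print('turn tool', R.from_matrix(T.T@R.from_euler('xyz',[180,0,yaw],degrees=True).as_matrix()).as_rotvec())
    if pos is not None: print('shift cm before turn',100*T.T@(np.array(pos)-p)); 
    if yaw is not None and pos is not None: print('shift after turn',100*R.from_euler('xyz',[180,0,yaw],degrees=True).as_matrix().T@(np.array(pos)-p))
    print(o['tool_pos'],o['tool_rot'],'F',o['force'],'w',o['grip_width'],o['grasp_force'],'t',o['time_s'])
E
python3 - <<'E'
from h import *
np.set_printoptions(precision=4,suppress=True)
p=eyes.read_camera('wrist'); o=telemetry.get_obs(); T=rot(o['tool_rot'])
print(p['mtx'][0][0],T.T@(p['origin']-o['tool_pos'])); print(T.T@rot(p['orientation']))
plan([.45,.20,.237],94); plan([.47,.003,.30],94)
E
```

```text
286.72154884692037 [ 0.0701 -0.001  -0.1485]
[[ 0.0004 -0.9657 -0.2596]
 [ 1.      0.0002  0.001 ]
 [-0.001  -0.2596  0.9657]]
turn tool [0.0001 0.     1.2032]
shift cm before turn [-37.1452 -32.6803  -0.0409]
shift after turn [-43.8461  22.9191  -0.0412]
[0.1908 0.6214 0.2366] [179.9955   0.0044 162.9381] F [ 0.0372 -0.2768  0.1612] w 0.08714224640350969 0.0 t 1.65
turn tool [0.0001 0.     1.2032]
shift cm before turn [-44.8377 -50.926   -6.3418]
shift after turn [-63.6377  23.54    -6.3412]
[0.1908 0.6214 0.2366] [179.9955   0.0044 162.9381] F [ 0.0372 -0.2768  0.1612] w 0.08714224640350969 0.0 t 1.65
```

drive_tool(angular=[[0, 0, 0.12], [0, 0, 0.12], [0, 0, 0.12], [0, 0, 0.12], [0, 0, 0.12], [0, 0, 0.12], [0, 0, 0.12], [0, 0, 0.12], [0, 0, 0.12], [0, 0, 0.12]], delta_pos=[[0, 0, 0], [0, 0, 0], [0, 0, 0], [0, 0, 0], [0, 0, 0], [0, 0, 0], [0, 0, 0], [0, 0, 0], [0, 0, 0], [0, 0, 0]], gripper=[8.7, 8.7, 8.7, 8.7, 8.7, 8.7, 8.7, 8.7, 8.7, 8.7])

```text
time_s: 2.65
tool_pos: [0.1907, 0.6214, 0.2366]
tool_rot: [180.0, -0.0, 93.9]
force: [0.4, -0.9, 0.5]
grip_width: 0.0873
grasp_force: 0.0
```

drive_tool(angular=[[0, 0, 0], [0, 0, 0], [0, 0, 0], [0, 0, 0], [0, 0, 0], [0, 0, 0], [0, 0, 0], [0, 0, 0], [0, 0, 0], [0, 0, 0], [0, 0, 0], [0, 0, 0]], delta_pos=[[-4, 2.1, 0], [-4, 2.1, 0], [-4, 2.1, 0], [-4, 2.1, 0], [-4, 2.1, 0], [-4, 2.1, 0], [-4, 2.1, 0], [-4, 2.1, 0], [-4, 2.1, 0], [-4, 2.1, 0], [-4, 2.1, 0], [0, 0, 0]], gripper=[8.7, 8.7, 8.7, 8.7, 8.7, 8.7, 8.7, 8.7, 8.7, 8.7, 8.7, 8.7])

```text
time_s: 3.85
tool_pos: [0.4567, 0.1925, 0.2373]
tool_rot: [179.9, 0.1, 93.5]
force: [-0.2, 0.8, -0.8]
grip_width: 0.0871
grasp_force: 0.0
```

```bash
python3 - <<'E'
from h import *
np.set_printoptions(precision=4,suppress=True)
p=eyes.read_camera('wrist'); save(p,'w1.png')
print([ (t,[(d['centre'],d['p']) for d in models.search_frame(p,t)[:2]]) for t in('hook_seat','scale_grip')])
print(proj(p,[.472,.003,.149]),proj(p,[.472,.003,.018]))
plan([.471,.003,.25],94.2)
E
```

```text
[('hook_seat', [([317.7, 287.9], 0.5)]), ('scale_grip', [])]
[323.3243 377.3245] [322.2668 299.2845]
turn tool [-0.0001 -0.0009 -0.0004]
shift cm before turn [-19.7727   0.3633  -1.3512]
shift after turn [-19.7741   0.3561  -1.3332]
[0.453  0.1999 0.2367] [-179.9953   -0.0521   94.1788] F [-0.3696  0.0932 -1.7812] w 0.08707704072767292 0.0 t 4.0
```

View pics/w1.png

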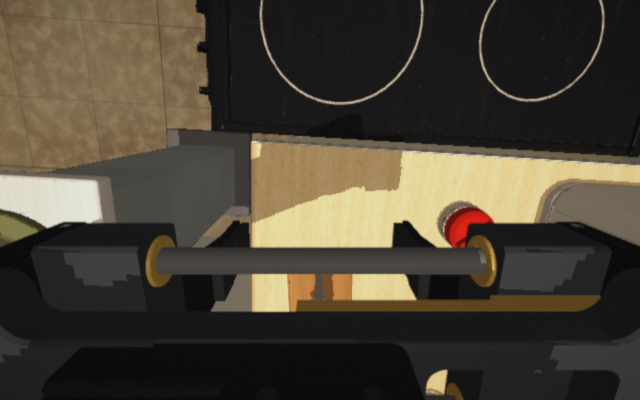

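The gripper hides the hook in the wrist view (only the foot shows at about (320,290)). I'll check the mouth side once the scale is lifted. Moving over the bar now.

drive_tool(angular=[[0, 0, 0], [0, 0, 0], [0, 0, 0], [0, 0, 0], [0, 0, 0], [0, 0, 0], [0, 0, 0], [0, 0, 0], [0, 0, 0], [0, 0, 0]], delta_pos=[[-3, 0.02, 0], [-4, 0.02, 0], [-4, 0.03, 0], [-4, 0.03, 0], [-3, 0.03, 0], [-1.7, 0.03, 0], [0, 0, 1.5], [0, 0, 1.5], [0, 0, 0], [0, 0, 0]], gripper=[8.7, 8.7, 8.7, 8.7, 8.7, 8.7, 8.7, 8.7, 8.7, 8.7])

```text
time_s: 5.0
tool_pos: [0.4691, 0.0044, 0.2068]
tool_rot: [-180.0, 0.0, 94.3]
force: [0.7, -0.5, 0.3]
grip_width: 0.0866
grasp_force: 0.0
```

```bash
python3 - <<'E'
from h import *
np.set_printoptions(precision=4,suppress=True)
p=eyes.read_camera('wrist'); q=eyes.read_camera('side')
a=np.vstack([p['pixels'][150:],q['pixels'][140:290]])
cv2.imwrite('pics/g1.png',a[:,:,::-1])
print(proj(p,[.482,.003,.149]),proj(p,[.456,.003,.149]))
plan([.469,.003,.144],94.2)
E
```

```text
[336.8854 215.239 ] [302.7177 212.7795]
turn tool [ 0.0013 -0.0002  0.0014]
shift cm before turn [-0.0941 -0.0837  6.3361]
shift after turn [-0.0931 -0.0754  6.3362]
[0.4697 0.004  0.2074] [179.9268  -0.0107  94.2822] F [ 0.2915 -0.2766 -0.2726] w 0.08663688447012187 0.0 t 5.1
```

View pics/g1.png

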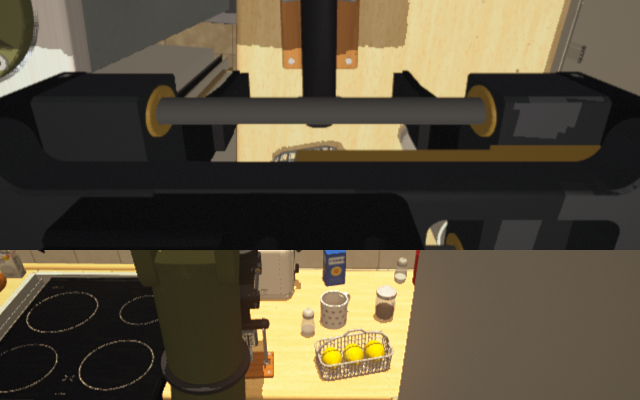

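The wrist view shows the bar at columns 302–338, which matches the 303–337 I predicted, so it is centred. Next: descend, grip, and lift.

drive_tool(angular=[[0, 0, 0], [0, 0, 0], [0, 0, 0], [0, 0, 0], [0, 0, 0], [0, 0, 0], [0, 0, 0], [0, 0, 0], [0, 0, 0], [0, 0, 0], [0, 0, 0]], delta_pos=[[-0.1, 0, 1.5], [0, 0, 1.6], [0, 0, 1.6], [0, 0, 1.6], [0, 0, 0], [0, 0, 0], [0, 0, 0], [0, 0, 0], [0, 0, 0], [0, 0, 0], [0, 0, 0]], gripper=[8.7, 8.7, 8.7, 8.7, 6, 4, 2, 1.5, 1.5, 1.5, 1.5], squeeze=40)

```text
time_s: 6.2
tool_pos: [0.4694, 0.0021, 0.1437]
tool_rot: [180.0, -0.0, 94.2]
force: [-0.1, 0.6, -0.7]
grip_width: 0.0392
grasp_force: 0.0
```

drive_tool(angular=[[0, 0, 0], [0, 0, 0], [0, 0, 0], [0, 0, 0], [0, 0, 0]], delta_pos=[[0, 0, 0], [0, 0, 0], [0, 0, 0], [0, 0, 0], [0, 0, 0]], gripper=[1.5, 1.5, 1.5, 1.5, 1.5])

```text
time_s: 6.7
tool_pos: [0.4686, 0.002, 0.1435]
tool_rot: [-179.9, -0.0, 94.2]
force: [-4.8, 0.2, 3.8]
grip_width: 0.0256
grasp_force: 40.0
```

drive_tool(angular=[[0, 0, 0], [0, 0, 0], [0, 0, 0], [0, 0, 0], [0, 0, 0], [0, 0, 0], [0, 0, 0], [0, 0, 0], [0, 0, 0], [0, 0, 0], [0, 0, 0], [0, 0, 0], [0, 0, 0], [0, 0, 0], [0, 0, 0], [0, 0, 0], [0, 0, 0], [0, 0, 0], [0, 0, 0]], delta_pos=[[0, 0, -1], [0, 0, -1], [0, 0, -2], [0, 0, -2], [0, 0, -2], [0, 0, -2], [0, 0, -2], [0, 0, -2], [-1, -0.2, 0], [-2, -0.3, 0], [-3, -0.5, 0], [-3, -0.5, 0], [-3, -0.5, 0], [-3, -0.5, 0], [-3, -0.5, 0], [-3, -0.5, 0], [-3, -0.5, 0], [-2, 0, 0], [-1, 0, 0]], gripper=[1.5, 1.5, 1.5, 1.5, 1.5, 1.5, 1.5, 1.5, 1.5, 1.5, 1.5, 1.5, 1.5, 1.5, 1.5, 1.5, 1.5, 1.5, 1.5])

```text
time_s: 8.6
tool_pos: [0.4477, -0.2735, 0.2831]
tool_rot: [-180.0, 0.1, 93.9]
force: [-0.2, 1.0, -1.3]
grip_width: 0.0255
grasp_force: 40.0
```

```bash
python3 - <<'E'
from h import *
np.set_printoptions(precision=4,suppress=True)
q=eyes.read_camera('side'); save(q,'s2.png')
plan(); print(telemetry.get_obs()['qpos'])
for t in('hook_seat','scale','basket_handle'): print(t,[(d['centre'],d['p']) for d in models.search_frame(q,t)[:2]])
o=telemetry.get_obs(); x,y,z=o['tool_pos']
print('hook low at',proj(q,[x,y,z+.005-.131]),'bar',proj(q,[x,y,z+.005]))
u,v=proj(q,[x,y,z-.05]).astype(int)
a=q['pixels'][max(0,v-75):v+75,max(0,u-100):u+100,::-1]; cv2.imwrite('pics/s2c.png',cv2.resize(a,None,fx=4,fy=4,interpolation=cv2.INTER_CUBIC)); print(u,v)
E
```

```text
[ 0.4477 -0.2743  0.2831] [-179.9812    0.1557   93.9043] F [-0.2489 -0.9292 -1.9774] w 0.025618962901749438 39.98894166201353 t 8.65
[-30.9351   0.9818  60.9552  98.4494  -0.7275  81.0033  34.0335]
hook_seat [([257.1, 254.2], 0.7)]
scale [([350.5, 189.7], 0.85)]
basket_handle [([352.1, 248.9], 0.9)]
hook low at [356.707  216.5164] bar [359.5284 173.5469]
358 192
```

View pics/s2c.png

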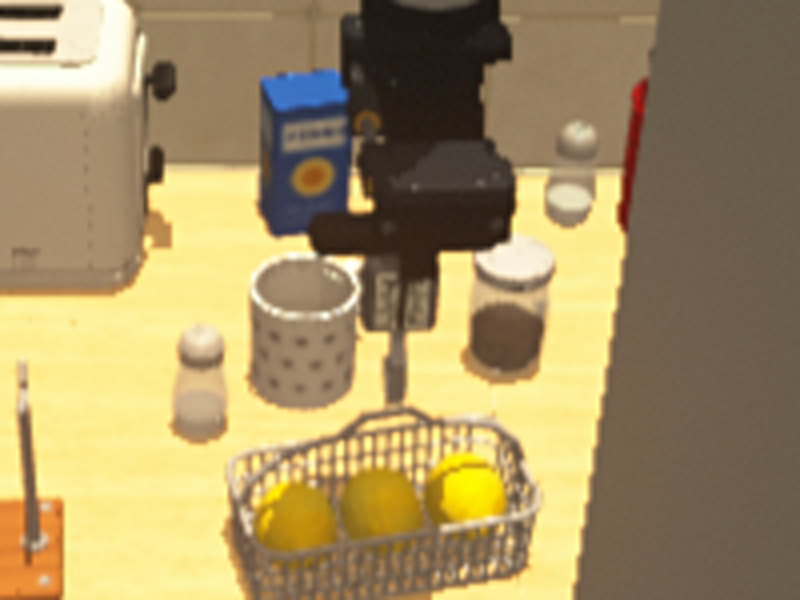

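The hook hangs clear at (357,216), but which way its mouth opens still isn't clear. I'll turn it about 64° to see it in profile.

drive_tool(angular=[[0, 0, -0.14], [0, 0, -0.14], [0, 0, -0.14], [0, 0, -0.14], [0, 0, -0.14], [0, 0, -0.14], [0, 0, -0.14], [0, 0, -0.14], [0, 0, 0]], delta_pos=[[0, 0, 0], [0, 0, 0], [0, 0, 0], [0, 0, 0], [0, 0, 0], [0, 0, 0], [0, 0, 0], [0, 0, 0], [0, 0, 0]], gripper=[1.5, 1.5, 1.5, 1.5, 1.5, 1.5, 1.5, 1.5, 1.5])

```text
time_s: 9.7
tool_pos: [0.4492, -0.2691, 0.2833]
tool_rot: [179.9, -0.0, 158.5]
force: [-0.8, -0.9, -2.3]
grip_width: 0.0253
grasp_force: 40.0
```

```bash
python3 - <<'E'
from h import *
np.set_printoptions(precision=4,suppress=True)
q=eyes.read_camera('side'); plan(); o=telemetry.get_obs(); print(o['qpos']); x,y,z=o['tool_pos']
G=np.array([x,y,z+.005]); yaw=o['tool_rot'][2]-90
for s in(0,180):
    Rz=R.from_euler('z',yaw+s,degrees=True).as_matrix()
    print(s,{k:np.round(proj(q,G+Rz@np.array(v)/1000.),1).tolist() for k,v in dict(low=(0,0,-131),tip=(20,0,-103),back=(-17,0,-105),collar=(0,0,-74)).items()})
u,v=proj(q,G-[0,0,.1]).astype(int); print('crop origin',u-40,v-30)
a=q['pixels'][v-30:v+30,u-40:u+40,::-1]; cv2.imwrite('pics/s3c.png',cv2.resize(a,None,fx=10,fy=10,interpolation=cv2.INTER_CUBIC))
E
```

```text
[ 0.4492 -0.2692  0.2834] [179.9507  -0.0062 158.2745] F [-0.189   0.1472 -1.8733] w 0.025635604500502694 39.988462664186954 t 9.75
[-30.2702   0.7701  59.6763  98.5063  -0.7214  81.1183  97.79  ]
0 {'low': [356.3, 216.2], 'tip': [349.2, 205.6], 'back': [363.4, 209.8], 'collar': [357.5, 198.3]}
180 {'low': [356.3, 216.2], 'tip': [364.6, 209.5], 'back': [350.4, 206.5], 'collar': [357.5, 198.3]}
crop origin 316 176
```

View pics/s3c.png

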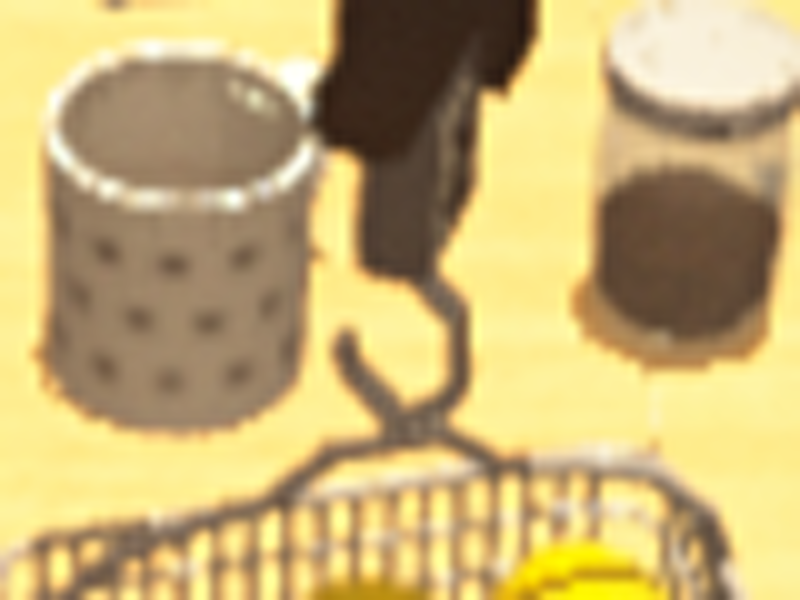

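In profile, the tip is on the left at (350.5,209), the lowest point at (356,218) and the back at (362,210). So the mouth opens along tool yaw − 90, which is scale +x. I'll turn back to line up with the basket, standing off on its −x side.

drive_tool(angular=[[0, 0, 0.12], [0, 0, 0.12], [0, 0, 0.12], [0, 0, 0.12], [0, 0, 0.12], [0, 0, 0.12], [0, 0, 0.12], [0, 0, 0.11], [0, 0, 0], [0, 0, 0], [0, 0, 0]], delta_pos=[[0, 0, 0], [0, 0, 0], [0, 0, 0], [0, 0, 0], [0, 0, 0], [0, 0, 0], [0, 0, 0], [0, 0, 0], [-0.3, -1.4, 0], [-0.3, -1.4, 0], [0, 0, 0]], gripper=[1.5, 1.5, 1.5, 1.5, 1.5, 1.5, 1.5, 1.5, 1.5, 1.5, 1.5])

```text
time_s: 10.85
tool_pos: [0.4219, -0.2837, 0.2835]
tool_rot: [180.0, -0.1, 103.7]
force: [-1.1, 0.3, -1.3]
grip_width: 0.0253
grasp_force: 40.0
```

```bash
python3 - <<'E'
from h import *
np.set_printoptions(precision=4,suppress=True)
q=eyes.read_camera('side'); t=eyes.read_camera('top'); plan(); o=telemetry.get_obs(); print(o['qpos'])
print('handle side raw, bias-corrected',at_z(q,(355.7,220),.12),at_z(q,(355.7,217.3),.12))
for uv in((349.5,237),(350.5,236)): print('handle top',at_z(t,uv,.12))
print('pred handle',proj(q,[.482,-.2665,.12]))
# fit handle in saved top image: bright/gray ridge between the lemons; show enlarged beside current side crop
a=cv2.imread('pics/top1.png')[200:270,305:395]; b=q['pixels'][175:245,305:395,::-1]
cv2.imwrite('pics/hb.png',np.vstack([cv2.resize(x,None,fx=4.2,fy=4.2,interpolation=cv2.INTER_CUBIC) for x in(a,b)]))
x,y,z=o['tool_pos']; print('low pred',proj(q,[x,y,z-.126]))
E
```

```text
[ 0.4238 -0.2821  0.2836] [179.9055  -0.0459 103.8513] F [ 0.06    0.2322 -0.6991] w 0.0255700370920958 39.9894324503839 t 10.95
[-30.824   -3.2611  60.3097 100.3381   2.7666  81.2512  42.8777]
handle side raw, bias-corrected [ 0.4787 -0.271   0.12  ] [ 0.4896 -0.2716  0.12  ]
handle top [ 0.4799 -0.2626  0.12  ]
handle top [ 0.4824 -0.2651  0.12  ]
pred handle [353.904  219.1589]
low pred [362.1024 222.8182]
```

View pics/hb.png

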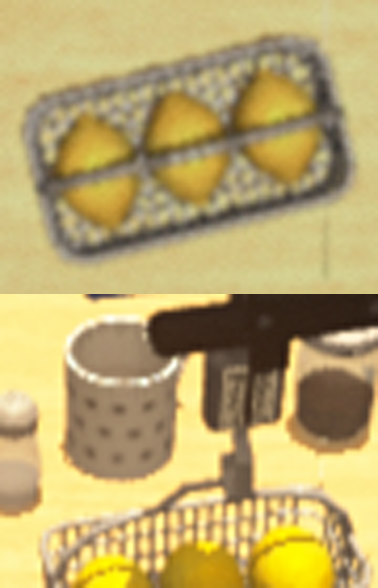

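Hook and handle predictions match the picture: the hook's low point is at (362,223) and the handle's middle is at about (355,220). Descending, then sliding the hook in under the wire.

drive_tool(angular=[[0, 0, 0], [0, 0, 0], [0, 0, 0], [0, 0, 0], [0, 0, 0], [0, 0, 0], [0, 0, 0], [0, 0, 0], [0, 0, 0], [0, 0, 0], [0, 0, 0], [0, 0, 0]], delta_pos=[[0.1, 0, 1.5], [0, 0, 2], [0, 0, 2], [0, 0, 1.5], [0, 0, 0.5], [0, 0, 0], [0, 0.7, 0], [0, 0.8, 0], [0, 0.8, 0], [0, 0.5, 0], [0, 0.2, 0], [0, 0, 0]], gripper=[1.5, 1.5, 1.5, 1.5, 1.5, 1.5, 1.5, 1.5, 1.5, 1.5, 1.5, 1.5])

```text
time_s: 12.15
tool_pos: [0.4525, -0.2745, 0.2085]
tool_rot: [-180.0, 0.0, 103.9]
force: [0.5, -1.1, -1.6]
grip_width: 0.0261
grasp_force: 40.0
```

```bash
python3 - <<'E'
from h import *
np.set_printoptions(precision=4,suppress=True)
q=eyes.read_camera('side'); plan([.481,-.267,.208],104); o=telemetry.get_obs(); print(o['qpos'][:3])
x,y,z=o['tool_pos']; Rz=R.from_euler('z',o['tool_rot'][2]-90,degrees=True).as_matrix()
for k,v in dict(low=(0,0,-131),tip=(18,0,-103),collar=(0,0,-74),seat=(0,0,-121)).items(): print(k,proj(q,np.array([x,y,z+.005])+Rz@np.array(v)/1000.))
print('wire pred',proj(q,[.481,-.267,.12]))
a=q['pixels'][190:250,320:400,::-1]; cv2.imwrite('pics/s4.png',cv2.resize(a,None,fx=10,fy=10,interpolation=cv2.INTER_CUBIC))
E
```

```text
turn tool [-0.0005  0.0001 -0.0015]
shift cm before turn [0.049  2.9887 0.049 ]
shift after turn [0.0444 2.9887 0.0505]
[ 0.4521 -0.2747  0.2085] [-179.9709    0.0085  103.9119] F [-0.3121 -0.9023 -2.0009] w 0.025264676333306653 39.98903243802488 t 12.2
[-29.0187   6.5841  61.8999]
low [356.9185 237.6243]
tip [355.4398 225.0602]
collar [358.0593 220.9335]
seat [357.1141 234.7625]
wire pred [354.1146 219.4089]
```

View pics/s4.png

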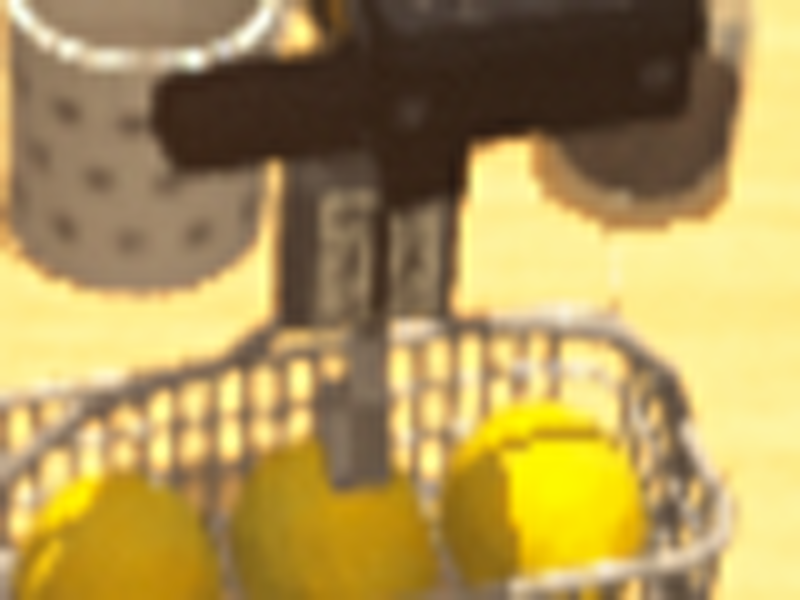

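drive_tool(angular=[[0, 0, 0], [0, 0, 0], [0, 0, 0], [0, 0, 0], [0, 0, 0], [0, 0, 0], [0, 0, 0]], delta_pos=[[-0.1, 0.6, 0], [-0.1, 0.7, 0], [0, 0.7, 0], [0, 0.6, 0], [0, 0.3, 0], [0, 0, 0], [0, 0, 0]], gripper=[1.5, 1.5, 1.5, 1.5, 1.5, 1.5, 1.5])

```text
time_s: 12.9
tool_pos: [0.4807, -0.2696, 0.2085]
tool_rot: [-180.0, 0.0, 103.9]
force: [-0.4, -0.9, -2.9]
grip_width: 0.0255
grasp_force: 40.0
```

drive_tool(angular=[[0, 0, 0], [0, 0, 0], [0, 0, 0], [0, 0, 0], [0, 0, 0], [0, 0, 0], [0, 0, 0], [0, 0, 0], [0, 0, 0]], delta_pos=[[0, 0, -0.5], [0, 0, -0.5], [0, 0, -0.5], [0, 0, -0.5], [0, 0, -0.4], [0, 0, -0.3], [0, 0, -0.3], [0, 0, 0], [0, 0, 0]], gripper=[1.5, 1.5, 1.5, 1.5, 1.5, 1.5, 1.5, 1.5, 1.5])

```text
time_s: 13.8
tool_pos: [0.481, -0.2693, 0.2383]
tool_rot: [180.0, -0.0, 103.9]
force: [0.7, 0.7, -4.3]
grip_width: 0.0257
grasp_force: 40.0
```

drive_tool(angular=[[0, 0, 0], [0, 0, 0], [0, 0, 0], [0, 0, 0], [0, 0, 0], [0, 0, 0], [0, 0, 0], [0, 0, 0], [0, 0, 0], [0, 0, 0], [0, 0, 0], [0, 0, 0]], delta_pos=[[0, 0, -0.2], [0, 0, -0.2], [0, 0, -0.2], [0, 0, -0.2], [0, 0, -0.2], [0, 0, -0.2], [0, 0, -0.2], [0, 0, -0.2], [0, 0, 0], [0, 0, 0], [0, 0, 0], [0, 0, 0]], gripper=[1.5, 1.5, 1.5, 1.5, 1.5, 1.5, 1.5, 1.5, 1.5, 1.5, 1.5, 1.5])

```text
time_s: 15.0
tool_pos: [0.4808, -0.2694, 0.2544]
tool_rot: [-180.0, -0.0, 103.9]
force: [-0.3, -0.4, -7.3]
grip_width: 0.0257
grasp_force: 40.0
```

```bash
python3 - <<'E'
from h import *
np.set_printoptions(precision=4,suppress=True)
q=eyes.read_camera('side'); plan(); o=telemetry.get_obs(); print(o['wrist_torque'])
save(q,'s5.png')
# rim/basket shift against first picture
for n in('side1.png','s5.png'):
    g=cv2.imread('pics/'+n)
ref=cv2.cvtColor(cv2.imread('pics/side1.png'),7).astype(np.float32)
cur=cv2.cvtColor(cv2.imread('pics/s5.png'),7).astype(np.float32)
for nm,(r0,r1,c0,c1) in dict(leftbottom=(245,275,312,345),rightbottom=(240,268,362,396)).items():
    w=cv2.matchTemplate(cur[r0-14:r1+14,c0-8:c1+8],ref[r0:r1,c0:c1],cv2.TM_CCOEFF_NORMED); _,m,_,l=cv2.minMaxLoc(w); print(nm,m,l[0]-8,l[1]-14)
E
```

```text
[ 0.4808 -0.2694  0.2544] [-179.9928   -0.0139  103.9259] F [ 0.5536  0.8707 -6.5297] w 0.02573151304451443 39.98899111524224 t 15.05
[-0.0461  0.0865  0.0205]
leftbottom 0.641969621181488 0 -2
rightbottom 0.8139910697937012 0 -1
```

drive_tool(angular=[[0, 0, 0], [0, 0, 0], [0, 0, 0], [0, 0, 0], [0, 0, 0], [0, 0, 0], [0, 0, 0], [0, 0, 0], [0, 0, 0], [0, 0, 0], [0, 0, 0], [0, 0, 0], [0, 0, 0], [0, 0, 0], [0, 0, 0], [0, 0, 0]], delta_pos=[[0, 0, -0.1], [0, 0, -0.2], [0, 0, -0.3], [0, 0, -0.3], [0, 0, -0.3], [0, 0, -0.3], [0, 0, -0.3], [0, 0, -0.2], [0, 0, -0.1], [0, 0, 0], [0, 0, 0], [0, 0, 0], [0, 0, 0], [0, 0, 0], [0, 0, 0], [0, 0, 0]], gripper=[1.5, 1.5, 1.5, 1.5, 1.5, 1.5, 1.5, 1.5, 1.5, 1.5, 1.5, 1.5, 1.5, 1.5, 1.5, 1.5])

```text
time_s: 16.65
tool_pos: [0.4808, -0.2695, 0.2755]
tool_rot: [180.0, -0.0, 103.9]
force: [1.0, -0.7, -7.0]
grip_width: 0.0256
grasp_force: 40.0
```

```bash
python3 - <<'E'
from h import *
np.set_printoptions(precision=4,suppress=True)
ref=cv2.cvtColor(cv2.imread('pics/side1.png'),7).astype(np.float32)
for i in range(2):
    q=eyes.read_camera('side'); save(q,f's6_{i}.png'); cur=cv2.cvtColor(cv2.imread(f'pics/s6_{i}.png'),7).astype(np.float32)
    for nm,(r0,r1,c0,c1) in dict(left=(235,275,310,338),right=(225,265,370,398),mid=(230,272,338,370)).items():
        w=cv2.matchTemplate(cur[r0-30:r1+10,c0-10:c1+10],ref[r0:r1,c0:c1],cv2.TM_CCOEFF_NORMED); _,m,_,l=cv2.minMaxLoc(w); print(nm,round(m,2),l[0]-10,l[1]-30)
    for k in (1,2,3): print([ (np.round(d['centre'],1),round(d['p'],2)) for d in models.search_frame(q,f'lemon{k}_centre')])
plan(); a=q['pixels'][170:280,290:420,::-1]; cv2.imwrite('pics/s6c.png',cv2.resize(a,None,fx=5.4,fy=5.4,interpolation=cv2.INTER_CUBIC))
E
```

```text
left 0.67 0 -9
right 0.87 1 -7
mid 0.58 0 -7
[(array([375.2, 231.7]), 0.77)]
[(array([352. , 236.8]), 0.86)]
[(array([334.1, 240.7]), 0.64), (array([353.5, 206.4]), 0.62)]
left 0.67 0 -9
right 0.86 1 -7
mid 0.58 0 -8
[(array([373.8, 232.7]), 0.76), (array([330.7, 198. ]), 0.72)]
[(array([254.5, 253. ]), 0.57), (array([351.5, 235.6]), 0.55)]
[(array([330.7, 238.9]), 0.77), (array([353.3, 243.4]), 0.67)]
[ 0.4808 -0.2694  0.2755] [179.995   -0.0034 103.9265] F [ 0.3729 -0.098  -6.3646] w 0.025587192864488545 39.9891803227365 t 17.05
```

View pics/s6c.png

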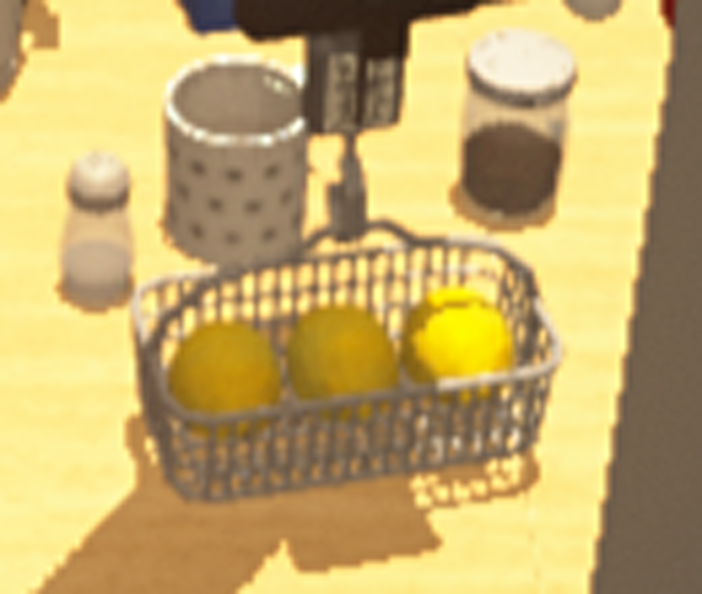

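The basket hangs from the hook at crop (348,235), with all three lemons in it. It is tilted about 2–2.5°, because the hook sits about 3 mm off centre toward +y. I'll set it down, shift, and lift again to level it.

drive_tool(angular=[[0, 0, 0], [0, 0, 0], [0, 0, 0], [0, 0, 0], [0, 0, 0], [0, 0, 0], [0, 0, 0], [0, 0, 0], [0, 0, 0], [0, 0, 0], [0, 0, 0], [0, 0, 0], [0, 0, 0], [0, 0, 0], [0, 0, 0], [0, 0, 0], [0, 0, 0], [0, 0, 0], [0, 0, 0], [0, 0, 0]], delta_pos=[[0, 0, 0.1], [0, 0, 0.2], [0, 0, 0.3], [0, 0, 0.3], [0, 0, 0.3], [0, 0, 0.3], [0, 0, 0.3], [0, 0, 0.3], [0, 0, 0.3], [0, 0, 0.3], [0, 0, 0.3], [0, 0, 0.3], [0, 0, 0.3], [0, 0, 0.3], [0, 0, 0.3], [0, 0, 0.3], [0, 0, 0], [-0.15, 0, 0], [-0.2, 0, 0], [0, 0, 0]], gripper=[1.5, 1.5, 1.5, 1.5, 1.5, 1.5, 1.5, 1.5, 1.5, 1.5, 1.5, 1.5, 1.5, 1.5, 1.5, 1.5, 1.5, 1.5, 1.5, 1.5])

```text
time_s: 19.05
tool_pos: [0.4818, -0.2734, 0.2308]
tool_rot: [180.0, 0.0, 103.9]
force: [-0.6, 0.0, -1.6]
grip_width: 0.0253
grasp_force: 40.0
```

drive_tool(angular=[[0, 0, 0], [0, 0, 0], [0, 0, 0], [0, 0, 0], [0, 0, 0], [0, 0, 0], [0, 0, 0], [0, 0, 0], [0, 0, 0], [0, 0, 0], [0, 0, 0], [0, 0, 0], [0, 0, 0], [0, 0, 0], [0, 0, 0], [0, 0, 0], [0, 0, 0], [0, 0, 0], [0, 0, 0], [0, 0, 0]], delta_pos=[[0, 0, -0.2], [0, 0, -0.3], [0, 0, -0.3], [0, 0, -0.3], [0, 0, -0.3], [0, 0, -0.2], [0, 0, -0.2], [0, 0, -0.2], [0, 0, -0.2], [0, 0, -0.2], [0, 0, -0.2], [0, 0, -0.3], [0, 0, -0.4], [0, 0, -0.4], [0, 0, -0.4], [0, 0, -0.3], [0, 0, -0.1], [0, 0, 0], [0, 0, 0], [0, 0, 0]], gripper=[1.5, 1.5, 1.5, 1.5, 1.5, 1.5, 1.5, 1.5, 1.5, 1.5, 1.5, 1.5, 1.5, 1.5, 1.5, 1.5, 1.5, 1.5, 1.5, 1.5])

```text
time_s: 21.05
tool_pos: [0.4816, -0.2728, 0.2753]
tool_rot: [-180.0, -0.0, 103.9]
force: [0.7, 0.7, -7.3]
grip_width: 0.0256
grasp_force: 40.0
```

```bash
cat > tilt.py <<'E'
from h import *
def sub(w):
    _,m,_,(x,y)=cv2.minMaxLoc(w); a,b,c=w[y-1,x],w[y,x],w[y+1,x]; return m,x,y+0.5*(a-c)/(a-2*b+c)
ref=cv2.cvtColor(cv2.imread('pics/side1.png'),7).astype(np.float32)
def tilt(f):
    cur=cv2.cvtColor(cv2.imread(f),7).astype(np.float32)
    for nm,(r0,r1,c0,c1) in dict(left=(235,275,310,338),right=(225,265,370,398),leftbot=(258,274,316,340),rightbot=(248,264,372,396)).items():
        m,x,y=sub(cv2.matchTemplate(cur[r0-40:r1+10,c0-10:c1+10],ref[r0:r1,c0:c1],cv2.TM_CCOEFF_NORMED)); print(f,nm,round(float(m),2),x-10,round(float(y-40),2))
E
python3 - <<'E'
from tilt import *
np.set_printoptions(precision=4,suppress=True)
q=eyes.read_camera('side'); save(q,'s7.png'); plan()
tilt('pics/s6_1.png'); tilt('pics/s7.png')
E
```

```text
[ 0.4816 -0.2728  0.2754] [-179.9878   -0.0124  103.9207] F [-0.3619  0.5316 -6.9527] w 0.025516420114861636 39.988900143653154 t 21.1
pics/s6_1.png left 0.67 0 -8.59
pics/s6_1.png right 0.86 1 -7.29
pics/s6_1.png leftbot 0.68 1 -8.29
pics/s6_1.png rightbot 0.87 0 -6.92
pics/s7.png left 0.66 0 -8.3
pics/s7.png right 0.88 1 -7.5
pics/s7.png leftbot 0.64 1 -8.36
pics/s7.png rightbot 0.88 1 -7.34
```

drive_tool(angular=[[0, 0, 0], [0, 0, 0], [0, 0, 0], [0, 0, 0], [0, 0, 0], [0, 0, 0], [0, 0, 0], [0, 0, 0], [0, 0, 0], [0, 0, 0], [0, 0, 0], [0, 0, 0], [0, 0, 0], [0, 0, 0], [0, 0, 0], [0, 0, 0], [0, 0, 0], [0, 0, 0], [0, 0, 0], [0, 0, 0]], delta_pos=[[0, 0, -0.1], [0, 0, -0.2], [0, 0, -0.3], [0, 0, -0.4], [0, 0, -0.4], [0, 0, -0.4], [0, 0, -0.4], [0, 0, -0.4], [0, 0, -0.4], [0, 0, -0.4], [0, 0, -0.4], [0, 0, -0.4], [0, 0, -0.3], [0, 0, -0.2], [0, 0, -0.2], [0, 0, -0.1], [0, 0, 0], [0, 0, 0], [0, 0, 0], [0, 0, 0]], gripper=[1.5, 1.5, 1.5, 1.5, 1.5, 1.5, 1.5, 1.5, 1.5, 1.5, 1.5, 1.5, 1.5, 1.5, 1.5, 1.5, 1.5, 1.5, 1.5, 1.5])

```text
time_s: 23.1
tool_pos: [0.4816, -0.2728, 0.3254]
tool_rot: [-180.0, -0.0, 103.9]
force: [-0.7, -0.4, -7.7]
grip_width: 0.0256
grasp_force: 40.0
```

drive_tool(angular=[[0, 0, 0], [0, 0, 0], [0, 0, 0], [0, 0, 0], [0, 0, 0], [0, 0, 0], [0, 0, 0], [0, 0, 0], [0, 0, 0], [0, 0, 0], [0, 0, 0], [0, 0, 0], [0, 0, 0], [0, 0, 0], [0, 0, 0], [0, 0, 0], [0, 0, 0], [0, 0, 0], [0, 0, 0], [0, 0, 0]], delta_pos=[[0, 0, 0], [0, 0, 0], [0, 0, 0], [0, 0, 0], [0, 0, 0], [0, 0, 0], [0, 0, 0], [0, 0, 0], [0, 0, 0], [0, 0, 0], [0, 0, 0], [0, 0, 0], [0, 0, 0], [0, 0, 0], [0, 0, 0], [0, 0, 0], [0, 0, 0], [0, 0, 0], [0, 0, 0], [0, 0, 0]], gripper=[1.5, 1.5, 1.5, 1.5, 1.5, 1.5, 1.5, 1.5, 1.5, 1.5, 1.5, 1.5, 1.5, 1.5, 1.5, 1.5, 1.5, 1.5, 1.5, 1.5])

```text
time_s: 25.1
tool_pos: [0.4817, -0.2729, 0.3256]
tool_rot: [180.0, -0.0, 103.9]
force: [-0.2, -0.3, -7.6]
grip_width: 0.0255
grasp_force: 40.0
```

```bash
python3 - <<'E'
from tilt import *
np.set_printoptions(precision=4,suppress=True)
prev=None
for i in range(6):
    q=eyes.read_camera('side'); c=q['pixels'][170:270,300:410].astype(np.float32)
    if prev is not None: print('motion',cv2.phaseCorrelate(prev,c.mean(2)),)
    prev=c.mean(2)
save(q,'s8.png'); plan(); tilt('pics/s8.png')
print(at_z(q,(0,0),0)[:0],[[(np.round(d['centre'],0),round(d['p'],2)) for d in models.search_frame(q,f'lemon{k}_centre')] for k in(1,2,3)])
E
```

```text
motion ((0.005739388114292865, -0.00878622544668417), 0.9983502558867137)
motion ((0.004614316608822833, 0.006855963301042323), 0.9971135827700297)
motion ((-0.0032044237832309364, -0.01229109794051908), 0.9969698537190755)
motion ((0.008006133152804296, -0.007438941793374454), 0.9929803094069163)
motion ((-0.0033396709462820695, 0.00883107357374513), 0.9939491011301677)
[ 0.4817 -0.2729  0.3255] [179.9961  -0.0028 103.9263] F [-0.377  -0.3617 -5.9722] w 0.02561901724454865 39.9888919852674 t 25.4
pics/s8.png left 0.62 1 -23.31
pics/s8.png right 0.69 3 -21.93
pics/s8.png leftbot 0.62 -2 -32.93
pics/s8.png rightbot 0.87 3 -22.02
[] [[(array([376., 218.]), 0.88)], [(array([352., 219.]), 0.54)], [(array([331., 224.]), 0.87)]]
```

The basket is motionless, about 7–8 cm up, level to within about 1°, with all three lemons seen. Handing in.

```bash
python3 -c "
from cell import env
print(env.sign_off())"
```

```text
the job is handed in; nothing more can be done
None
```

I handed the job in with the scale held upright by its bar and the basket hanging still from the hook, about 7–8 cm above the worktop and level to about 1°, with all three lemons in it; the hand-in returned no verdict.

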